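Present the orange-capped dosing cartridge to the code reader

TASK

Set the orange-capped cartridge down upright (do not drop it) wholly on the reader's round green pad, turned so that its barcode faces squarely to the reader's dark window, and let go of it. Then press the red key on top of the reader fully down and release it, leaving the cartridge as it stands. Keep the cartridge upright throughout and leave the blue-capped cartridge, spray bottle, peg pot and scoop where they are.

Things in the scene. Friction and masses are not known exactly. Their poses are not given: they have to be found in the camera images.
- orange_cart_mid (a point): White cylinder 66 mm across, 104 mm tall, with a short shoulder (to 110 mm) and a plain round orange cap 44 mm across from 110 to 150 mm above its underside. About 0.3 kg, loose, upright. Barcode on one side only; a black line on the cap marks that side. This point: on the axis half-way up, 75 mm above the underside; +z up, +x out through the barcode. Handle this one.
- orange_cart: The same orange-capped cartridge, given at the centre of its underside, with the same axes. It weighs 0.2 to 0.42 kg. The cap or the body can be gripped. The black line runs from the centre of the cap's top to the rim and down the cap's side, on the barcode's side.
- code (a point): Middle of the barcode on the orange-capped cartridge's side: 33 mm out from its axis along its +x, 55 mm above its underside. The code is 40 mm wide round the side and 70 mm tall, black and white bars.
- pad (a point): Centre of the round green pad, 96 mm across, on top of the fixed reader's 6 mm thick grey base plate (6 mm above the work surface). +z up, +x from the pad to the window. The plate spans -58 to 147 mm along x, 116 mm across y; the white block with the window spans 85 to 145 mm along x, 110 mm across y, and rises to 106 mm above the work surface.
- window (a point): Middle of the dark window with a red line in the face of the reader's white block that looks at the pad: 83 mm along +x from the pad's centre, 62 mm above the work surface.
- key_top (a point): Centre of the top of the red push key, 36 mm in diameter, in a black housing on top of the reader's block, 115 mm along the pad's +x from the pad's centre. It is pressed straight down 8 mm; fully down takes 5 N and it springs back when let go.
- key (a joint): How far the red key is pressed: 0 is up, 0.008 (m) is fully down.
- blue_cart_mid (a point): White cylinder 66 mm across, 104 mm tall, with a short shoulder (to 110 mm) and a plain round blue cap 44 mm across from 110 to 150 mm above its underside. About 0.3 kg, loose, upright. Barcode on one side only; a black line on the cap marks that side. This point: on the axis half-way up, 75 mm above the underside; +z up, +x out through the barcode. To be left alone.
- spray_mid (a point): Orange spray bottle with a white trigger head, 72 mm in diameter, about 210 mm tall, loose; this point is on its axis 100 mm up. To be left alone.
- pot_mid (a point): White ceramic pot of wooden pegs, 90 mm in diameter at the rim, 85 mm tall (pegs to 110 mm), loose; this point is on its axis 45 mm up. To be left alone.
- scoop_mid (a point): Aluminium scoop, a 85 x 60 x 35 mm open box with a rod handle reaching 135 mm from its centre along its -x; loose. This point is the box's centre, 18 mm up. To be left alone.
Mind the look-alikes: they are no part of the job. Leave any turquoise or yellow look-alike of the part that bears pad alone.

How it is judged:
By the outcome, as a careful person would: the job done as asked, in the order asked, and still so for the second after the job is handed in, with the robot touching nothing.
It also fails if it takes over 64 s, if anything falls off the work surface, if the arm or the gripper's body presses on something with over 40 N, if the wrist force passes 120 N, or if a joint passes its speed limit or range.

ROBOT

A 7-joint arm with a two-finger parallel gripper is mounted at the origin on the work surface. World frame = base frame: x ahead of the robot, y to its left, z up, the work surface at z = 0. Lengths are in m, angles in rad, forces in N, time in s.
With the tool pointing down it reaches from about 0.425 to 0.925 m from the base axis. Payload 6.8 kg.
Tool frame: the origin (TCP) lies midway between the tips of the shut fingers; the grasp point (between the pads) lies 19 mm behind it; z points along the fingers, y is the line along which they close (so a half turn about z gives the same grasp; the last joint's range is limited). The gripper opens to 85 mm and grips with 20 to 120 N. Pads are 22 mm wide; open, the fingers measure 114 mm over their backs; the gripper's body (76 mm by 85 mm) begins 54 mm behind the grasp point. The pads swing forward as they close: fully open they stand 13 mm farther back than shut.
Start: joints at [-1.457, 0.477, 0.022, 1.555, -0.011, 1.109, -0.083], TCP at [0.148, 0.658, 0.231] pointing down, gripper open.
Joint ranges: [-2.96, 2.96], [-0.34, 2.1], [-1.41, 1.46], [0.24, 2.44], [-1.37, 4.51], [0.17, 1.92], [-2.96, 2.96]. Speed limits (rad/s): [2.39, 2.39, 3.14, 3.14, 3.14, 3.14, 3.14].

INTERFACE

Orientations are given as a rotation vector (axis times angle).
In Python, from bench import get_obs, grab_frame, camera_params, r gives the robot as it stands.
- The arm moves only by the shell command python3 -m jog 'ROWS' [FORCE]. ROWS is JSON, a list of rows, each an object of numbers: "rx", "ry", "rz": the turn, a rotation vector about the world's x, y, z scaled (see below); "x", "y", "z": the shift along the world's x, y, z scaled (see below); "jaw": the opening, from -1 (shut) to 1 (fully open). In form: [{"rx": .., "ry": .., "rz": .., "x": .., "y": .., "z": .., "jaw": ..}, ...]. A call has 1 to 8 rows; each row shifts and turns the commanded pose from where the row before left it; what a row does not reach is not made up. The controller multiplies each number of a shift by 60 mm and each number of a turn by 10 degrees. A row lasts 1/8 s, in which the tool goes at most 62.5 mm and 10.7 degrees, less where a joint would pass 70% of its speed; a pose out of reach is approached as far as the arm can. A call with a number of a shift or a turn outside -1 to 1 is refused whole. A call with a gripper value outside its range is refused whole. The fingers move at their own pace and stop on an object; FORCE is the grip in N (left out, the last holds). Time passes only in rows, so rows that do not move let the fingers close. It gives the time, the measured TCP pose, the force, the opening and the grip force at its end, in the units of the state.
- get_obs(): the state, without advancing time (a new reading comes with each control period).
- grab_frame(name): name is "scene" or "top" or "wrist"; returns the picture (384x512x3 uint8, red, green, blue); there is no depth.
- camera_params(name): a dict with "fx", "fy", "cx", "cy" (pixels), "R" (3x3) and "t" (3): a world point X has camera coordinates R X + t. Camera axes: x right, y down, z forward; pixel columns grow to the right and rows downward; lengths in m; the calibration is good to about 2 mm. A picture is of the moment at which its call begins: read the wrist's pose just before it. camera_params takes no time and is no camera call; for the wrist camera it gives the pose at the moment of the call.
- r.hand_in(): hands the job in; it is judged then, once.
The state is a dict: "clock": time; "joints": joint angles; "qvel": joint speeds; "tau": joint torques, N m; "tcp_pos": TCP position; "orientation": TCP orientation; "contact_force": force on the tool from outside, world axes, zero at the start; "moment": the same for the moment, N m; "grip_width": finger opening in m; "gripper_force": force on a finger pad.
Only numpy, scipy, OpenCV 4.12 (cv2) and the standard library are available. Lean on these libraries where they do the work, as an engineer would, in place of code of your own. Each camera call takes 0.05 s, during which the arm holds its last target. There are 200 camera calls.

## Working session

There is one attempt and no reset: what is moved stays moved. The work goes in short steps, Python scripts to look and compute and a shell command to move; the robot and the scene stay as the last step left them, time stands still between calls to the robot, and variables do not carry over. Pictures are saved under pics/ and viewed, at most 10 in all, crops included, and the job is handed in when it is done.

```bash
mkdir -p pics; python3 - <<'E'
from bench import get_obs, grab_frame, camera_params, r
import cv2,numpy as np
o=get_obs();print({k:np.round(v,3).tolist() for k,v in o.items()})
for n in("scene","top"):
    im=grab_frame(n);cv2.imwrite(f"pics/{n}0.png",im[:,:,::-1])
    p=camera_params(n);print(n,{k:np.round(v,3).tolist() for k,v in p.items()})
E
```

```text
{'clock': 0.0, 'joints': [-1.457, 0.478, 0.022, 1.556, -0.011, 1.109, -0.083], 'qvel': [0.001, -0.0, -0.0, -0.0, -0.0, 0.001, -0.001], 'tau': [-0.0, -59.644, 1.608, -28.12, 0.012, 0.009, -0.0], 'tcp_pos': [0.148, 0.658, 0.23], 'orientation': [-0.348, -3.122, 0.003], 'contact_force': [0.181, 0.183, 0.277], 'moment': [0.041, 0.014, -0.038], 'gripper_force': 0.0, 'grip_width': 0.085}
scene {'fx': 378.684, 'fy': 378.684, 'cx': 247.816, 'cy': 194.623, 'R': [[-0.346, 0.938, -0.018], [0.544, 0.185, -0.818], [-0.764, -0.293, -0.574]], 't': [0.308, -0.185, 1.5]}
top {'fx': 365.561, 'fy': 365.561, 'cx': 255.743, 'cy': 189.028, 'R': [[0.081, -0.997, 0.005], [-0.976, -0.08, -0.2], [0.2, 0.011, -0.98]], 't': [-0.147, 0.529, 1.244]}
```

View pics/scene0.png

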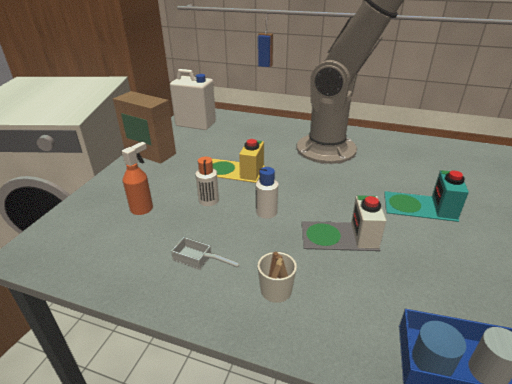

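View pics/top0.png

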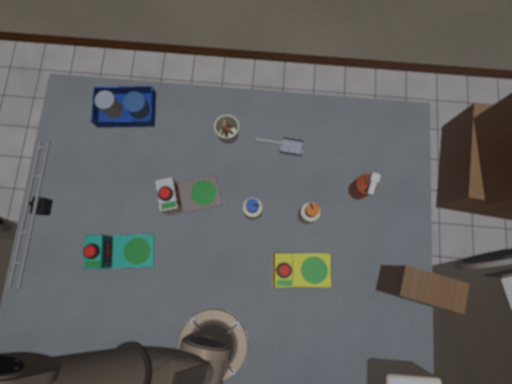

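Scene: the orange-capped cartridge is at (207,180) and its barcode faces the camera. The blue one is at (267,190). The white reader on a grey plate has its pad at (323,235) and key at (371,203). Turquoise (430,200) and yellow (237,165) are look-alikes. In the top view the orange cartridge is at (312,210), the white reader's pad at (204,193) and its key at (165,194). I'll confirm these with a crop and measure.

```bash
cat > h.py <<'E'
from bench import get_obs, grab_frame, camera_params, r
import cv2,numpy as np
def ray(n,uv,z,p=None):
    p=p or camera_params(n);R=np.array(p["R"]);t=np.array(p["t"])
    d=R.T@np.array([(uv[0]-p["cx"])/p["fx"],(uv[1]-p["cy"])/p["fy"],1]);c=-R.T@t
    return c+d*(z-c[2])/d[2]
def proj(n,X,p=None):
    p=p or camera_params(n);c=np.array(p["R"])@X+p["t"]
    return np.array([p["cx"]+p["fx"]*c[0]/c[2],p["cy"]+p["fy"]*c[1]/c[2]])
def blobs(im,lo,hi,box,amin=15):
    h=cv2.cvtColor(im,cv2.COLOR_RGB2HSV);m=cv2.inRange(h,lo,hi);k=np.zeros_like(m);x0,y0,x1,y1=box;k[y0:y1,x0:x1]=m[y0:y1,x0:x1]
    n,l,s,c=cv2.connectedComponentsWithStats(k)
    return [(c[i],s[i]) for i in range(1,n) if s[i][4]>=amin],k
E
python3 - <<'E'
from h import *
t=cv2.imread("pics/top0.png")[:,:,::-1].copy();s=cv2.imread("pics/scene0.png")[:,:,::-1].copy()
def show(n,name,im,lo,hi,box,z):
    for c,st in blobs(im,lo,hi,box)[0]: print(n,name,c.round(1),st.tolist(),ray(n,c,z).round(4))
show("top","pad",t,(45,80,40),(85,255,255),(185,175,225,212),.006)
show("scene","pad",s,(45,80,40),(85,255,255),(295,220,350,250),.006)
show("top","key",t,(0,150,80),(6,255,255),(150,180,180,205),.125)
show("scene","key",s,(0,150,80),(6,255,255),(355,190,390,218),.125)
show("top","cap",t,(5,130,120),(20,255,255),(295,195,325,225),.15)
show("scene","cap",s,(3,130,100),(20,255,255),(190,150,225,185),.13)
a=cv2.resize(t[195:228,290:334],(400,300),interpolation=cv2.INTER_CUBIC)
b=cv2.resize(s[145:220,180:280],(400,300),interpolation=cv2.INTER_CUBIC)
c=cv2.resize(t[170:220,145:225],(400,250),interpolation=cv2.INTER_CUBIC)
d=cv2.resize(s[185:255,295:395],(400,280),interpolation=cv2.INTER_CUBIC)
d=d[:250]
cv2.imwrite("pics/crop1.png",np.vstack([np.hstack([a,b]),np.hstack([c,d])])[:,:,::-1])
E
```

```text
top pad [203.  192.4] [191, 181, 25, 24, 478] [0.5206 0.0892 0.006 ]
scene pad [323.1 234.2] [307, 224, 34, 22, 582] [0.5228 0.0918 0.006 ]
top key [164.2 192.5] [159, 188, 11, 10, 87] [0.4878 0.1994 0.125 ]
scene key [371.3 201.3] [365, 196, 14, 11, 118] [0.4911 0.2011 0.125 ]
top cap [312.  209.7] [306, 204, 13, 12, 108] [ 0.4662 -0.2919  0.15  ]
scene cap [205.  164.4] [198, 157, 14, 17, 186] [ 0.4653 -0.2931  0.13  ]
```

View pics/crop1.png

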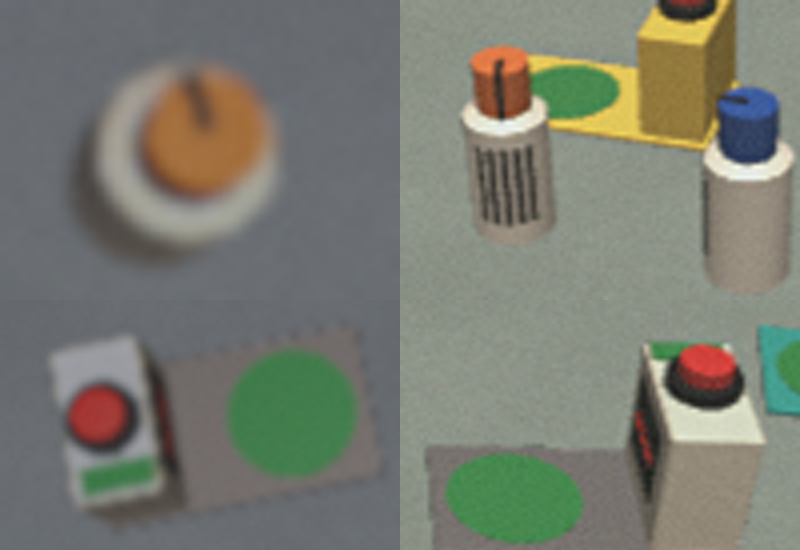

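Crop: the orange cap's black line and barcode both face the scene camera, and the cap-top line runs toward (190,75) in the crop. The white reader has a grey plate, a dark window with a red line, and a red key. Checks against the given sizes:
- **Pad to key:** 0.115 m in both views, as specified, giving a reader yaw of about 106.5°.
- **Cap:** about (0.466, -0.292) in both views, barcode yaw about 22°.

Now I'll move over the cartridge.

```bash
python3 -m jog '[{"x":0.65,"y":-0.64,"z":0.15,"rz":-0.8,"jaw":1},{"x":0.65,"y":-0.64,"z":0.15,"rz":-0.8,"jaw":1},{"x":0.65,"y":-0.64,"z":0.15,"rz":-0.8,"jaw":1},{"x":0.65,"y":-0.64,"z":0.15,"rz":-0.8,"jaw":1},{"x":0.65,"y":-0.64,"z":0.15,"rz":-0.8,"jaw":1},{"x":0.65,"y":-0.64,"z":0.15,"rz":-0.8,"jaw":1},{"x":0.65,"y":-0.64,"z":0.15,"rz":-0.8,"jaw":1},{"x":0.65,"y":-0.64,"z":0.15,"rz":-0.8,"jaw":1}]' && python3 -m jog '[{"x":0.1,"y":-0.97,"rz":-0.65,"jaw":1},{"x":0.1,"y":-0.97,"rz":-0.65,"jaw":1},{"x":0.1,"y":-0.97,"rz":-0.65,"jaw":1},{"x":0.1,"y":-0.97,"rz":-0.65,"jaw":1},{"x":0.1,"y":-0.97,"rz":-0.65,"jaw":1},{"x":0.1,"y":-0.97,"rz":-0.65,"jaw":1},{"x":0.1,"y":-0.97,"rz":-0.65,"jaw":1},{"x":0.1,"y":-0.97,"rz":-0.65,"jaw":1}]'
```

```text
validation failed for argument at $[0]...
```

```bash
python3 -m jog '[{"rx":0,"ry":0,"rz":-0.8,"x":0.65,"y":-0.64,"z":0.15,"jaw":1},{"rx":0,"ry":0,"rz":-0.8,"x":0.65,"y":-0.64,"z":0.15,"jaw":1},{"rx":0,"ry":0,"rz":-0.8,"x":0.65,"y":-0.64,"z":0.15,"jaw":1},{"rx":0,"ry":0,"rz":-0.8,"x":0.65,"y":-0.64,"z":0.15,"jaw":1},{"rx":0,"ry":0,"rz":-0.8,"x":0.65,"y":-0.64,"z":0.15,"jaw":1},{"rx":0,"ry":0,"rz":-0.8,"x":0.65,"y":-0.64,"z":0.15,"jaw":1},{"rx":0,"ry":0,"rz":-0.8,"x":0.65,"y":-0.64,"z":0.15,"jaw":1},{"rx":0,"ry":0,"rz":-0.8,"x":0.65,"y":-0.64,"z":0.15,"jaw":1}]'
```

```text
clock: 1.1
tcp_pos: [0.4613, 0.3498, 0.3034]
orientation: [-1.955, -2.459, 0.001]
contact_force: [0.3, 0.3, -0.9]
grip_width: 0.0853
gripper_force: 0.0
```

```bash
python3 -m jog '[{"rx":0,"ry":0,"rz":-0.65,"x":0.1,"y":-0.97,"z":0,"jaw":1},{"rx":0,"ry":0,"rz":-0.65,"x":0.1,"y":-0.97,"z":0,"jaw":1},{"rx":0,"ry":0,"rz":-0.65,"x":0.1,"y":-0.97,"z":0,"jaw":1},{"rx":0,"ry":0,"rz":-0.65,"x":0.1,"y":-0.97,"z":0,"jaw":1},{"rx":0,"ry":0,"rz":-0.65,"x":0.1,"y":-0.97,"z":0,"jaw":1},{"rx":0,"ry":0,"rz":-0.65,"x":0.1,"y":-0.97,"z":0,"jaw":1},{"rx":0,"ry":0,"rz":-0.65,"x":0.1,"y":-0.97,"z":0,"jaw":1},{"rx":0,"ry":0,"rz":-0.65,"x":0.1,"y":-0.97,"z":0,"jaw":1}]' && python3 -m jog '[{"rx":0,"ry":0,"rz":-0.43,"x":-0.23,"y":-0.97,"z":0,"jaw":1},{"rx":0,"ry":0,"rz":-0.43,"x":-0.23,"y":-0.97,"z":0,"jaw":1},{"rx":0,"ry":0,"rz":-0.43,"x":-0.23,"y":-0.97,"z":0,"jaw":1},{"rx":0,"ry":0,"rz":0,"x":0,"y":0,"z":0,"jaw":1},{"rx":0,"ry":0,"rz":0,"x":0,"y":0,"z":0,"jaw":1}]'
python3 - <<'E'
from h import *
o=get_obs();print({k:np.round(o[k],3).tolist() for k in("joints","tcp_pos","orientation")})
from scipy.spatial.transform import Rotation as Ro
M=Ro.from_rotvec(o["orientation"]).as_matrix();print(np.degrees(np.arctan2(M[1,1],M[0,1])))
im=grab_frame("wrist");cv2.imwrite("pics/w1.png",im[:,:,::-1]);print(proj("wrist",np.array([.466,-.292,.15])))
for c,s in blobs(im,(5,130,90),(20,255,255),(0,0,512,384),200)[0]:print(c,s,ray("wrist",c,.15))
E
```

```text
clock: 2.1
tcp_pos: [0.5082, -0.1159, 0.3033]
orientation: [-2.834, -1.355, -0.001]
contact_force: [0.5, -0.3, 0.3]
grip_width: 0.0853
gripper_force: 0.0
clock: 2.72
tcp_pos: [0.467, -0.2884, 0.3029]
orientation: [-2.966, -1.033, 0.001]
contact_force: [0.5, 0.9, -0.3]
grip_width: 0.0852
gripper_force: 0.0
{'joints': [-0.299, 0.276, 0.915, 1.813, -0.237, 1.169, -0.209], 'tcp_pos': [0.467, -0.288, 0.303], 'orientation': [-2.966, -1.033, 0.001]}
-51.59992718670673
[262.3956077  183.23406702]
[463.25383474 189.64250371] [ 409  148   99   83 4042] [ 0.5754091  -0.43940409  0.15      ]
[263.33236321 179.43830035] [ 241  151   47   53 1718] [ 0.46930798 -0.29044276  0.15      ]
```

View pics/w1.png

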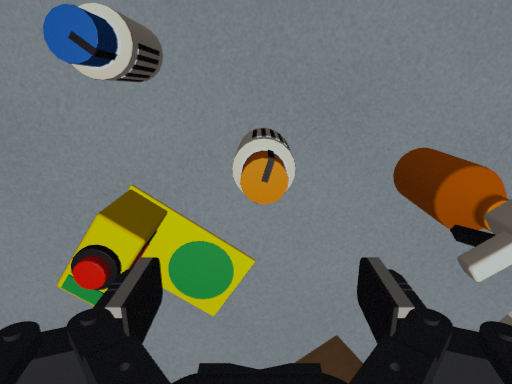

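Wrist view: the cap is centred at about (264,178) and its black line runs from (265,181) to (271,153). The barcode is on the same side, at about (269,133). Next I'll measure the yaw.

```bash
python3 - <<'E'
from h import *
im=cv2.imread("pics/w1.png")[:,:,::-1].copy()
m=blobs(im,(5,130,90),(20,255,255),(235,145,295,210),200)[1]
hull=np.zeros_like(m);pts=cv2.findNonZero(m);H=cv2.convexHull(pts);cv2.fillConvexPoly(hull,H,255)
dark=((im.max(2)<90)&(hull>0)).astype(np.uint8)
ys,xs=np.nonzero(dark);P=np.array([ray("wrist",(x,y),.15)[:2] for x,y in zip(xs,ys)])
# cap top circle: fit to hull points on lower rim
E_=cv2.fitEllipse(H);print("ell",E_)
W=np.array([ray("wrist",h[0],.15)[:2] for h in H])
A=np.c_[2*W,np.ones(len(W))];s=np.linalg.lstsq(A,(W**2).sum(1),rcond=None)[0];print("circ",s[:2],np.sqrt(s[2]+s[:2]@s[:2]))
vx,vy,x0,y0=cv2.fitLine(P.astype(np.float32),cv2.DIST_L2,0,1e-5,1e-5).ravel();print("line yaw",np.degrees(np.arctan2(vy,vx)),x0,y0,len(P),P.min(0),P.max(0))
# barcode in the scene picture
for v in(np.array([.466,-.292]),):
    s=cv2.imread("pics/scene0.png")
    for yaw in(10,15,20,25,30):
        a=np.radians(yaw);print(yaw,[proj("scene",np.r_[v+.022*np.array([np.cos(a),np.sin(a)]),z]).round(1) for z in(.15,.115)],proj("scene",np.r_[v+.033*np.array([np.cos(a),np.sin(a)]),.055]).round(1))
    g=cv2.cvtColor(s,cv2.COLOR_BGR2GRAY);print(g[168,196:218]);print(g[163,196:216]);print(g[190,196:220]);print(proj("scene",np.r_[v,.12]),proj("scene",np.r_[v,.055]))
E
```

```text
ell ((263.845703125, 177.7025604248047), (46.766929626464844, 53.2497673034668), 179.61383056640625)
circ [ 0.47054605 -0.29017676] 0.023047240713896522
line yaw 17.76623 0.4817324 -0.28535607 222 [ 0.46623198 -0.29460148] [ 0.4933118  -0.26794139]
10 [array([202.7, 162.5]), array([203.7, 172.5])] [204.4 190.9]
15 [array([203.3, 162.5]), array([204.3, 172.6])] [205.3 191. ]
20 [array([204. , 162.5]), array([205. , 172.6])] [206.2 191. ]
25 [array([204.6, 162.5]), array([205.6, 172.6])] [207.2 190.9]
30 [array([205.3, 162.5]), array([206.2, 172.5])] [208.1 190.9]
[143 144 118  85  81  92  98  74  55  64  87  95  95  90  85  83  88 123
 122 115 111 115]
[145 130  97  90 107 118 131  91  53  91 121 112 107  94  81  81 110 135
 129 121]
[146 131 124 113  70 110  87  58 116 100  61 113 115  72  75 119  82  76
 117 131 113 107 136 149]
[205.52652509 167.40878582] [207.21055536 185.07220429]
```

```bash
python3 - <<'E'
from h import *
im=cv2.imread("pics/w1.png")[:,:,::-1].copy();g=im.max(2)
v=[]
for y in range(156,182,2):
    xs=np.arange(255,282);w=np.clip(110-g[y,255:282].astype(int),0,None);
    if w.sum()>60:
        x=(xs*w).sum()/w.sum();X=ray("wrist",(x,y),.15);v.append(X[:2]);print(y,round(x,1),X[:2].round(4))
v=np.array(v);d=v[0]-v[-1];print(np.degrees(np.arctan2(d[1],d[0])))
print(g[134,244:298].tolist());print(g[130,244:298].tolist())
print(ray("wrist",(264,163),.15),proj("wrist",np.r_[.469,-.2905,0]),proj("wrist",np.r_[.469,-.2905,.104]))
for yaw in (10,15,20,25):
    a=np.radians(yaw+np.array([-34.7,0,34.7]));print(yaw,[proj("wrist",np.r_[.469+.033*np.cos(b),-.2905+.033*np.sin(b),.08]).round(1) for b in a])
E
```

```text
156 268.9 [ 0.4891 -0.2809]
158 271.5 [ 0.4891 -0.2838]
160 272.7 [ 0.4884 -0.2859]
162 271.5 [ 0.4864 -0.2862]
164 270.0 [ 0.4841 -0.2862]
166 268.6 [ 0.4819 -0.2864]
168 268.2 [ 0.4803 -0.2872]
170 267.4 [ 0.4784 -0.2879]
172 267.0 [ 0.4767 -0.2887]
174 266.1 [ 0.4748 -0.2892]
176 265.4 [ 0.473  -0.2899]
178 265.0 [ 0.4713 -0.2908]
180 264.5 [ 0.4695 -0.2916]
28.624201462521338
[131, 126, 103, 92, 95, 94, 93, 92, 67, 12, 6, 10, 34, 87, 86, 86, 83, 48, 15, 15, 11, 24, 62, 86, 88, 85, 64, 11, 12, 13, 43, 85, 86, 78, 16, 31, 84, 128, 130, 131, 129, 129, 129, 127, 127, 129, 130, 126, 125, 126, 128, 127, 126, 127]
[133, 133, 133, 130, 124, 122, 123, 121, 100, 48, 15, 13, 27, 71, 88, 86, 83, 45, 5, 14, 15, 44, 85, 87, 87, 80, 11, 17, 37, 73, 119, 126, 127, 130, 131, 133, 132, 131, 125, 124, 128, 127, 128, 132, 134, 133, 133, 132, 132, 130, 132, 134, 132, 126]
[ 0.48149132 -0.28145595  0.15      ] [262.03803496 151.16978637] [262.723916   168.48970787]
10 [array([289.6, 150.2]), array([277.2, 137.2]), array([259.3, 133.7])]
15 [array([288.4, 147.9]), array([274.8, 136. ]), array([256.6, 134.1])]
20 [array([286.9, 145.8]), array([272.3, 135.1]), array([254. , 134.7])]
25 [array([285.3, 143.7]), array([269.8, 134.3]), array([251.5, 135.6])]
```

Barcode yaw is about 22.7° from the cap line, and the barcode's left edge agrees. Cap axis is (0.469, -0.291). Next: descend, grip the cap and take a short lift.

```bash
python3 -m jog '[{"rx":0,"ry":0,"rz":0,"x":0.03,"y":-0.05,"z":-0.8,"jaw":1},{"rx":0,"ry":0,"rz":0,"x":0,"y":0,"z":-0.8,"jaw":1},{"rx":0,"ry":0,"rz":0,"x":0,"y":0,"z":-0.8,"jaw":1},{"rx":0,"ry":0,"rz":0,"x":0,"y":0,"z":-0.5,"jaw":1},{"rx":0,"ry":0,"rz":0,"x":0,"y":0,"z":-0.25,"jaw":1},{"rx":0,"ry":0,"rz":0,"x":0,"y":0,"z":0,"jaw":1}]' 60 && python3 -m jog '[{"rx":0,"ry":0,"rz":0,"x":0,"y":0,"z":0,"jaw":-1},{"rx":0,"ry":0,"rz":0,"x":0,"y":0,"z":0,"jaw":-1},{"rx":0,"ry":0,"rz":0,"x":0,"y":0,"z":0,"jaw":-1},{"rx":0,"ry":0,"rz":0,"x":0,"y":0,"z":0,"jaw":-1},{"rx":0,"ry":0,"rz":0,"x":0,"y":0,"z":0,"jaw":-1},{"rx":0,"ry":0,"rz":0,"x":0,"y":0,"z":0,"jaw":-1}]' 60
```

```text
clock: 3.52
tcp_pos: [0.4692, -0.2908, 0.1139]
orientation: [-2.965, -1.035, 0.001]
contact_force: [0.2, -0.1, -0.1]
grip_width: 0.0852
gripper_force: 0.0
clock: 4.28
tcp_pos: [0.4695, -0.2922, 0.1156]
orientation: [2.966, 1.033, 0.003]
contact_force: [-1.6, 2.2, 5.7]
grip_width: 0.0428
gripper_force: 60.2
```

```bash
python3 -m jog '[{"rx":0,"ry":0,"rz":0,"x":0,"y":0,"z":0.2,"jaw":-1},{"rx":0,"ry":0,"rz":0,"x":0,"y":0,"z":0.5,"jaw":-1},{"rx":0,"ry":0,"rz":0,"x":0,"y":0,"z":0.7,"jaw":-1},{"rx":0,"ry":0,"rz":0,"x":0,"y":0,"z":0.7,"jaw":-1},{"rx":0,"ry":0,"rz":0,"x":0,"y":0,"z":0.7,"jaw":-1},{"rx":0,"ry":0,"rz":0,"x":0,"y":0,"z":0.4,"jaw":-1},{"rx":0,"ry":0,"rz":0,"x":0,"y":0,"z":0,"jaw":-1}]'
python3 - <<'E'
from h import *
im=grab_frame("wrist");cv2.imwrite("pics/w2.png",im[:,:,::-1])
im2=grab_frame("scene");cv2.imwrite("pics/s2.png",im2[:,:,::-1])
cv2.imwrite("pics/both2.png",np.vstack([cv2.resize(im,(400,300)),cv2.resize(im2[60:260,120:320],(400,300))])[:,:,::-1])
E
```

```text
clock: 5.15
tcp_pos: [0.4694, -0.2926, 0.3082]
orientation: [2.965, 1.032, 0.005]
contact_force: [0.3, -0.1, -3.1]
grip_width: 0.0427
gripper_force: 61.4
```

View pics/both2.png

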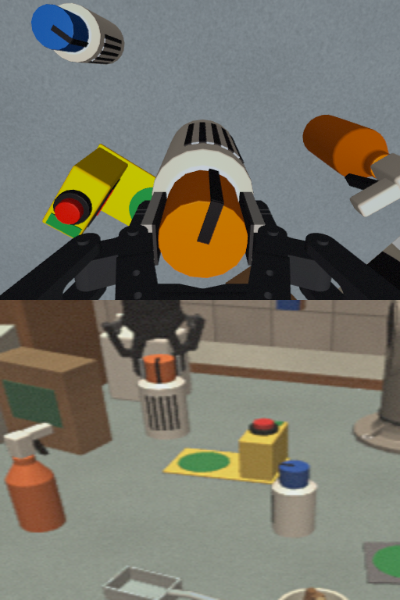

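Lifted and upright. In the wrist view (x1.28) the cap line runs from (205,243) to (213,208). I'll re-measure the yaw as held.

```bash
python3 - <<'E'
from h import *
im=cv2.imread("pics/w2.png")[:,:,::-1].copy();g=im.max(2)
z=.3426;v=[]
for y in range(262,312,4):
    xs=np.arange(240,300);w=np.clip(110-g[y,240:300].astype(int),0,None)
    if w.sum()>60: x=(xs*w).sum()/w.sum();X=ray("wrist",(x,y),z);v.append(X[:2]);print(y,round(x,1),X[:2].round(4))
v=np.array(v)
vx,vy,*_=cv2.fitLine(v[3:].astype(np.float32),cv2.DIST_L2,0,1e-5,1e-5).ravel();print(np.degrees(np.arctan2(vy,vx)))
m=blobs(im,(10,200,225),(22,255,255),(190,210,330,360),200)[0];print(m, [ray("wrist",c,z) for c,s in m])
E
python3 -m jog '[{"rx":0,"ry":0,"rz":0.4,"x":0.04,"y":0.3,"z":0,"jaw":-1},{"rx":0,"ry":0,"rz":0.7,"x":0.07,"y":0.53,"z":0,"jaw":-1},{"rx":0,"ry":0,"rz":0.7,"x":0.07,"y":0.53,"z":0,"jaw":-1},{"rx":0,"ry":0,"rz":0.7,"x":0.07,"y":0.53,"z":0,"jaw":-1},{"rx":0,"ry":0,"rz":0.7,"x":0.07,"y":0.53,"z":0,"jaw":-1},{"rx":0,"ry":0,"rz":0.7,"x":0.07,"y":0.53,"z":0,"jaw":-1},{"rx":0,"ry":0,"rz":0.7,"x":0.07,"y":0.53,"z":0,"jaw":-1},{"rx":0,"ry":0,"rz":0.7,"x":0.07,"y":0.53,"z":0,"jaw":-1}]'
python3 -m jog '[{"rx":0,"ry":0,"rz":0.7,"x":0.07,"y":0.53,"z":0,"jaw":-1},{"rx":0,"ry":0,"rz":0.7,"x":0.07,"y":0.53,"z":0,"jaw":-1},{"rx":0,"ry":0,"rz":0.7,"x":0.07,"y":0.53,"z":0,"jaw":-1},{"rx":0,"ry":0,"rz":0.4,"x":0.04,"y":0.3,"z":0,"jaw":-1},{"rx":0,"ry":0,"rz":0,"x":0,"y":0,"z":0,"jaw":-1},{"rx":0,"ry":0,"rz":0,"x":0,"y":0,"z":0,"jaw":-1}]'
python3 - <<'E'
from h import *
im=grab_frame("wrist");cv2.imwrite("pics/w3.png",im[:,:,::-1])
h=cv2.cvtColor(im,cv2.COLOR_RGB2HSV)
for n,lo,hi,z in(("red",(0,150,80),(6,255,255),.125),("grn",(45,80,40),(85,255,255),.006)):
    for c,s in blobs(im,lo,hi,(0,0,512,384),100)[0]:print(n,c.round(1),s.tolist(),ray("wrist",c,z).round(4))
print(proj("wrist",np.r_[.5215,.0905,.006]),proj("wrist",np.r_[.489,.2,.125]),get_obs()["tcp_pos"],get_obs()["orientation"])
E
```

```text
262 278.8 [ 0.4875 -0.2849]
266 276.2 [ 0.4857 -0.2852]
270 273.9 [ 0.484  -0.2856]
274 272.3 [ 0.4824 -0.2861]
278 270.9 [ 0.4808 -0.2868]
282 269.3 [ 0.4792 -0.2873]
286 267.8 [ 0.4776 -0.2879]
290 266.3 [ 0.4759 -0.2886]
294 264.8 [ 0.4743 -0.2892]
298 263.6 [ 0.4727 -0.2899]
302 262.1 [ 0.471  -0.2905]
306 260.6 [ 0.4694 -0.2911]
310 263.3 [ 0.4686 -0.293 ]
23.668024
[] []
clock: 6.25
tcp_pos: [0.4998, -0.0489, 0.3053]
orientation: [-2.184, -2.256, 0.002]
contact_force: [1.0, -0.5, -2.9]
grip_width: 0.0425
gripper_force: 61.4
clock: 7.0
tcp_pos: [0.5154, 0.0606, 0.3061]
orientation: [1.659, 2.668, -0.002]
contact_force: [-0.2, -0.4, -2.6]
grip_width: 0.0426
gripper_force: 61.4
red [302.2  17.4] [282, 0, 42, 39, 1365] [0.4883 0.1992 0.125 ]
red [288.9  61.7] [263, 56, 53, 12, 122] [0.4946 0.1626 0.125 ]
grn [255.1  21.5] [242, 0, 28, 46, 965] [0.4429 0.1963 0.006 ]
grn [274. 128.] [237, 95, 74, 70, 3870] [0.5192 0.0954 0.006 ]
grn [ 20.7 318.7] [0, 296, 39, 39, 964] [ 0.298  -0.3391  0.006 ]
[273.88309565 132.21481389] [303.3802478   16.83959193] [0.51548796 0.06041778 0.30622968] [ 1.65971113e+00  2.66725917e+00 -9.47229378e-04]
```

View pics/w3.png

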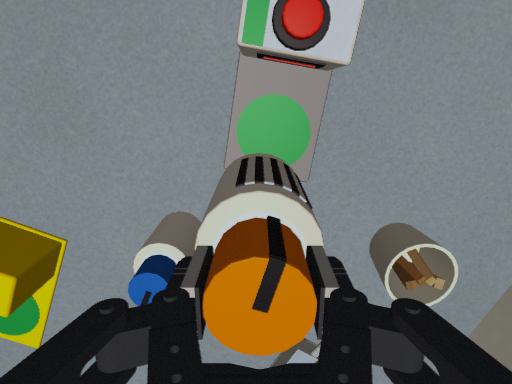

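Wrist: the pad is at (274,131), plate edges run (240,75)–(226,165) and (330,75)–(309,178), and the held cap line runs (263,308)–(276,262). I'll compare the yaws directly in this view.

```bash
python3 - <<'E'
from h import *
im=cv2.imread("pics/w3.png")[:,:,::-1].copy();g=cv2.GaussianBlur(im,(3,3),0).astype(float)
sat=g[:,:,0]-g[:,:,2] # plate is warmer than the table
L=[];Rr=[]
for y in range(80,150,3):
    gx=np.diff(sat[y]);l=225+np.argmax(gx[225:246]);r_=305+np.argmin(gx[305:336])
    L.append(ray("wrist",(l+.5,y),.006)[:2]);Rr.append(ray("wrist",(r_+.5,y),.006)[:2])
def fit(P):
    vx,vy,x,y=cv2.fitLine(np.array(P,np.float32),cv2.DIST_HUBER,0,1e-5,1e-5).ravel();a=np.degrees(np.arctan2(vy,vx));return a%180,x,y
for P in(L,Rr):print(fit(P))
a=np.radians(106.5);n=np.array([-np.sin(a),np.cos(a)]);print("edges across",[np.round(np.mean(np.array(P)@n),4) for P in(L,Rr)],np.array([.5215,.0905])@n)
gg=im.max(2);v=[]
for y in range(250,312,4):
    xs=np.arange(245,295);w=np.clip(100-gg[y,245:295].astype(int),0,None)
    if w.sum()>60:x=(xs*w).sum()/w.sum();X=ray("wrist",(x,y),.3405);v.append(X[:2]);print(y,round(x,1),X[:2].round(4))
v=np.array(v);print(fit(v[3:]))
# cap top ellipse bottom/left/right extents
h=cv2.cvtColor(im,cv2.COLOR_RGB2HSV);m=((h[:,:,2]>215)&(h[:,:,0]>8)&(h[:,:,0]<22)&(h[:,:,1]>200)).astype(np.uint8)
p=cv2.findNonZero(m);H=cv2.convexHull(p);W=np.array([ray("wrist",q[0],.3405)[:2] for q in H]);A=np.c_[2*W,np.ones(len(W))];s=np.linalg.lstsq(A,(W**2).sum(1),rcond=None)[0];print("circ",s[:2],np.sqrt(s[2]+s[:2]@s[:2]),cv2.boundingRect(p))
E
```

```text
(np.float32(106.637146), np.float32(0.4616289), np.float32(0.08573498))
(np.float32(106.73727), np.float32(0.56959707), np.float32(0.1274332))
edges across [np.float64(-0.467), np.float64(-0.5822)] -0.5257278804294676
250 276.9 [0.511  0.0833]
254 277.2 [0.5118 0.0819]
258 278.2 [0.5129 0.0807]
262 277.1 [0.5133 0.0791]
266 275.0 [0.5133 0.0773]
270 273.8 [0.5137 0.0757]
274 272.4 [0.5139 0.074 ]
278 270.8 [0.5142 0.0722]
282 269.3 [0.5144 0.0705]
286 267.9 [0.5147 0.0687]
290 266.3 [0.5149 0.067 ]
294 264.8 [0.5152 0.0652]
298 263.5 [0.5155 0.0634]
302 262.1 [0.5158 0.0616]
306 260.6 [0.5161 0.0598]
310 263.4 [0.5178 0.0587]
(np.float32(98.655014), np.float32(0.5143771), np.float32(0.07095516))Traceback (most recent call last):
  File "<stdin>", line 19, in <module>
cv2.error: OpenCV(4.12.0) /io/opencv/modules/imgproc/src/convhull.cpp:143: error: (-215:Assertion failed) total >= 0 && (depth == CV_32F || depth == CV_32S) in function 'convexHull'
```

Reader yaw is 106.7° and the held barcode yaw is about 99.1°, so I'll turn +7.6°, centre over the pad and descend to just above it.

```bash
python3 -m jog '[{"rx":0,"ry":0,"rz":0.38,"x":0.05,"y":0.25,"z":0,"jaw":-1},{"rx":0,"ry":0,"rz":0.38,"x":0.05,"y":0.25,"z":0,"jaw":-1},{"rx":0,"ry":0,"rz":0,"x":0,"y":0,"z":-0.4,"jaw":-1},{"rx":0,"ry":0,"rz":0,"x":0,"y":0,"z":-0.7,"jaw":-1},{"rx":0,"ry":0,"rz":0,"x":0,"y":0,"z":-0.7,"jaw":-1},{"rx":0,"ry":0,"rz":0,"x":0,"y":0,"z":-0.6,"jaw":-1},{"rx":0,"ry":0,"rz":0,"x":0,"y":0,"z":-0.3,"jaw":-1},{"rx":0,"ry":0,"rz":0,"x":0,"y":0,"z":0,"jaw":-1}]'
python3 - <<'E'
from h import *
from scipy.spatial.transform import Rotation as Ro
o=get_obs();M=Ro.from_rotvec(o["orientation"]).as_matrix();print(o["tcp_pos"],M[:,2],np.degrees(np.arctan2(M[1,1],M[0,1])),o["joints"])
im=grab_frame("wrist");s=grab_frame("scene");t=grab_frame("top")
cv2.imwrite("pics/w4.png",im[:,:,::-1])
z=o["tcp_pos"][2]+.0344;gg=im.max(2);v=[]
for y in range(266,308,4):
    xs=np.arange(245,295);w=np.clip(100-gg[y,245:295].astype(int),0,None)
    if w.sum()>60:x=(xs*w).sum()/w.sum();v.append(ray("wrist",(x,y),z)[:2])
v=np.array(v);d=v[0]-v[-1];print("yaw",np.degrees(np.arctan2(d[1],d[0])),v[-1])
a=cv2.resize(im[100:384,140:400],(400,437));b=cv2.resize(s[120:260,270:410],(400,437),interpolation=cv2.INTER_CUBIC)
cv2.imwrite("pics/c4.png",np.hstack([a,b])[:,:,::-1])
E
```

```text
clock: 8.05
tcp_pos: [0.5208, 0.0906, 0.1433]
orientation: [-1.478, -2.771, 0.004]
contact_force: [0.8, 0.3, -2.1]
grip_width: 0.0423
gripper_force: 61.6
[0.52081991 0.09057528 0.14330627] [-0.00252941 -0.00160577 -0.99999551] 33.85873132649337 [-0.66543418  0.37237962  0.464547    2.01081415 -0.22550643  0.81048727
  0.51949575]
yaw 106.75548364052923 [0.52400077 0.08991103]
```

View pics/c4.png

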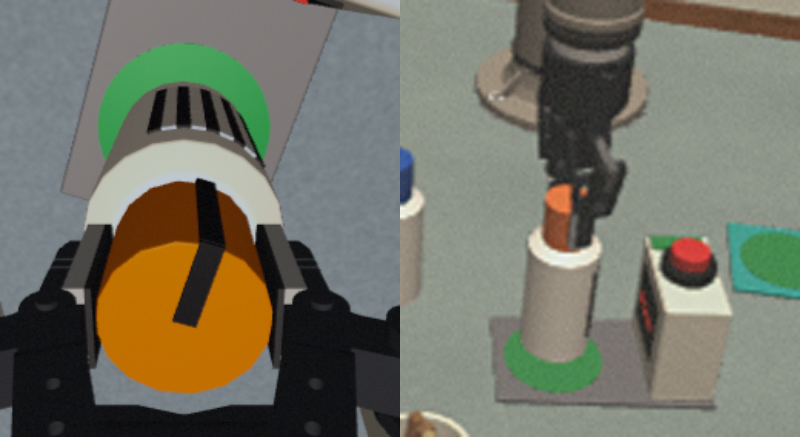

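The cartridge is upright about 22 mm above the pad, facing the window (yaw 106.75°, reader 106.7°), and about 3 mm off centre at most. I'll lower it gently.

```bash
python3 -m jog '[{"rx":0,"ry":0,"rz":0,"x":0,"y":0,"z":-0.15,"jaw":-1},{"rx":0,"ry":0,"rz":0,"x":0,"y":0,"z":-0.1,"jaw":-1},{"rx":0,"ry":0,"rz":0,"x":0,"y":0,"z":-0.05,"jaw":-1},{"rx":0,"ry":0,"rz":0,"x":0,"y":0,"z":0,"jaw":-1},{"rx":0,"ry":0,"rz":0,"x":0,"y":0,"z":0,"jaw":-1}]'; python3 -m jog '[{"rx":0,"ry":0,"rz":0,"x":0,"y":0,"z":-0.03,"jaw":-1},{"rx":0,"ry":0,"rz":0,"x":0,"y":0,"z":0,"jaw":-1}]'
```

```text
clock: 8.82
tcp_pos: [0.5218, 0.0921, 0.1264]
orientation: [1.475, 2.774, 0.0]
contact_force: [-0.4, -0.4, -1.9]
grip_width: 0.0426
gripper_force: 61.6
clock: 9.07
tcp_pos: [0.5216, 0.0921, 0.1244]
orientation: [-1.475, -2.774, 0.0]
contact_force: [1.0, -0.6, -2.9]
grip_width: 0.0427
gripper_force: 61.6
```

```bash
python3 -m jog '[{"rx":0,"ry":0,"rz":0,"x":0,"y":0,"z":-0.02,"jaw":-1},{"rx":0,"ry":0,"rz":0,"x":0,"y":0,"z":0,"jaw":-1}]'
```

```text
clock: 9.32
tcp_pos: [0.5216, 0.0921, 0.1232]
orientation: [-1.475, -2.774, 0.0]
contact_force: [0.7, -0.3, -2.2]
grip_width: 0.0431
gripper_force: 61.6
```

```bash
python3 -m jog '[{"rx":0,"ry":0,"rz":0,"x":0,"y":0,"z":-0.02,"jaw":-1},{"rx":0,"ry":0,"rz":0,"x":0,"y":0,"z":0,"jaw":-1}]'; python3 -m jog '[{"rx":0,"ry":0,"rz":0,"x":0,"y":0,"z":-0.015,"jaw":-1},{"rx":0,"ry":0,"rz":0,"x":0,"y":0,"z":0,"jaw":-1}]'
```

```text
clock: 9.57
tcp_pos: [0.5216, 0.0921, 0.122]
orientation: [-1.475, -2.774, 0.0]
contact_force: [0.3, -0.6, -2.8]
grip_width: 0.0428
gripper_force: 61.6
clock: 9.82
tcp_pos: [0.5218, 0.092, 0.1216]
orientation: [1.475, 2.774, 0.0]
contact_force: [-2.1, -0.7, 4.0]
grip_width: 0.0424
gripper_force: 62.3
```

Contact: the force changed from -2.8 to +4 N at the expected height. Release and rise.

```bash
python3 -m jog '[{"rx":0,"ry":0,"rz":0,"x":0,"y":0,"z":0,"jaw":-0.3},{"rx":0,"ry":0,"rz":0,"x":0,"y":0,"z":0,"jaw":0.3},{"rx":0,"ry":0,"rz":0,"x":0,"y":0,"z":0,"jaw":1},{"rx":0,"ry":0,"rz":0,"x":0,"y":0,"z":0,"jaw":1},{"rx":0,"ry":0,"rz":0,"x":0,"y":0,"z":0,"jaw":1},{"rx":0,"ry":0,"rz":0,"x":0,"y":0,"z":0,"jaw":1}]'; python3 -m jog '[{"rx":0,"ry":0,"rz":0,"x":0,"y":0,"z":0.3,"jaw":1},{"rx":0,"ry":0,"rz":0,"x":0,"y":0,"z":0.7,"jaw":1},{"rx":0,"ry":0,"rz":0,"x":0,"y":0,"z":0.8,"jaw":1},{"rx":0,"ry":0,"rz":0,"x":0,"y":0,"z":0.8,"jaw":1},{"rx":0,"ry":0,"rz":0,"x":0,"y":0,"z":0.4,"jaw":1},{"rx":0,"ry":0,"rz":0,"x":0,"y":0,"z":0,"jaw":-1},{"rx":0,"ry":0,"rz":0,"x":0,"y":0,"z":0,"jaw":-1}]'
python3 - <<'E'
from h import *
o=get_obs();print(o["tcp_pos"])
im=grab_frame("wrist");s=grab_frame("scene");cv2.imwrite("pics/w5.png",im[:,:,::-1])
for c,st in blobs(im,(0,150,80),(6,255,255),(0,0,512,384),100)[0]:print("red",c,st,ray("wrist",c,.125))
for c,st in blobs(im,(8,150,90),(22,255,255),(0,0,512,384),300)[0]:print("cap",c,st,ray("wrist",c,.156))
a=cv2.resize(im,(500,375));b=cv2.resize(s[120:260,290:402],(300,375),interpolation=cv2.INTER_CUBIC)
cv2.imwrite("pics/c5.png",np.hstack([a,b])[:,:,::-1])
E
```

```text
clock: 10.58
tcp_pos: [0.5217, 0.0921, 0.1212]
orientation: [1.475, 2.774, 0.0]
contact_force: [0.3, -0.1, -0.6]
grip_width: 0.0853
gripper_force: 0.0
clock: 11.45
tcp_pos: [0.521, 0.092, 0.3001]
orientation: [-1.474, -2.773, 0.002]
contact_force: [-0.3, -0.2, -0.9]
grip_width: 0.0516
gripper_force: 0.0
[0.52102432 0.09202293 0.30012484]
red [297.38985407  51.35441279] [ 277   29   42   45 1439] [0.4870012  0.20050926 0.125     ]
cap [258.89547414 181.72737069] [ 236  153   48   55 1856] [0.52014652 0.09143273 0.156     ]
```

View pics/c5.png

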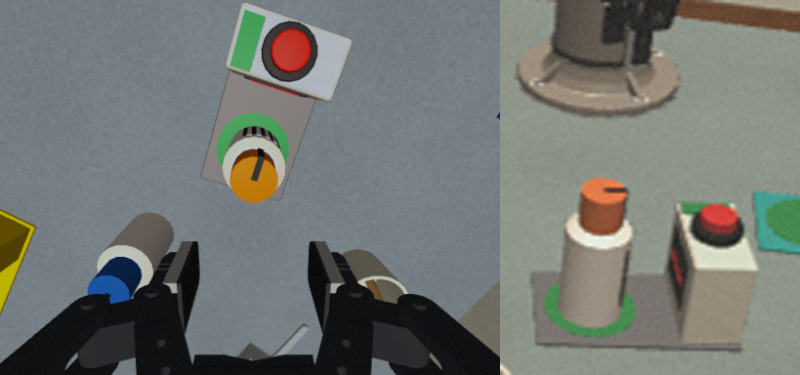

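The cartridge stands on the pad, released and upright, with a green margin all round, facing the window. I'll check its yaw and the key's height before pressing.

```bash
python3 - <<'E'
from h import *
im=cv2.imread("pics/w5.png")[:,:,::-1].copy();gg=im.max(2);v=[]
for y in range(160,188,2):
    w=np.clip(110-gg[y,252:276].astype(int),0,None)
    if w.sum()>60:x=(np.arange(252,276)*w).sum()/w.sum();X=ray("wrist",(x,y),.156)[:2];v.append(X);print(y,round(x,1),X.round(4))
# key height: two views (wrist now, scene at start)
def line(n,uv):
    a=ray(n,uv,.05);b=ray(n,uv,.2);return a,(b-a)/np.linalg.norm(b-a)
for n2,uv in(("scene",(371.3,201.3)),("top",(164.2,192.5))):
    a,d=line("wrist",(297.4,51.4));b,e=line(n2,uv)
    t=np.linalg.lstsq(np.c_[d,-e],b-a,rcond=None)[0];print(n2,a+t[0]*d,b+t[1]*e)
E
```

```text
160 267.3 [0.5154 0.1116]
162 268.1 [0.5169 0.1105]
164 266.6 [0.5168 0.1083]
166 265.5 [0.5171 0.1064]
168 264.7 [0.5174 0.1045]
170 264.2 [0.5181 0.1028]
172 263.6 [0.5186 0.101 ]
174 262.6 [0.5189 0.099 ]
176 262.2 [0.5196 0.0973]
178 261.5 [0.5202 0.0955]
180 261.0 [0.5208 0.0938]
182 260.1 [0.5211 0.0918]
184 260.9 [0.5228 0.0907]
scene [0.48711006 0.20088313 0.12216109] [0.4870827  0.2012418  0.12221068]
top [0.48703436 0.20050621 0.12484539] [0.48783087 0.1995717  0.12473664]
```

```bash
python3 -m jog '[{"rx":0,"ry":0,"rz":0,"x":-0.11,"y":0.6,"z":0,"jaw":-1},{"rx":0,"ry":0,"rz":0,"x":-0.21,"y":0.6,"z":0,"jaw":-1},{"rx":0,"ry":0,"rz":0,"x":-0.21,"y":0.6,"z":-0.4,"jaw":-1},{"rx":0,"ry":0,"rz":0,"x":0,"y":0,"z":-0.9,"jaw":-1},{"rx":0,"ry":0,"rz":0,"x":0,"y":0,"z":-0.6,"jaw":-1},{"rx":0,"ry":0,"rz":0,"x":0,"y":0,"z":-0.3,"jaw":-1},{"rx":0,"ry":0,"rz":0,"x":0,"y":0,"z":0,"jaw":-1},{"rx":0,"ry":0,"rz":0,"x":0,"y":0,"z":0,"jaw":-1}]'
```

```text
clock: 12.55
tcp_pos: [0.4902, 0.2001, 0.1695]
orientation: [1.475, 2.773, 0.0]
contact_force: [-0.2, 0.5, 0.4]
grip_width: 0.0001
gripper_force: 0.0
```

```bash
python3 -m jog '[{"rx":0,"ry":0,"rz":0,"x":-0.03,"y":0,"z":-0.4,"jaw":-1},{"rx":0,"ry":0,"rz":0,"x":0,"y":0,"z":-0.2,"jaw":-1},{"rx":0,"ry":0,"rz":0,"x":0,"y":0,"z":0,"jaw":-1}]'; for i in 1; do python3 -m jog '[{"rx":0,"ry":0,"rz":0,"x":0,"y":0,"z":-0.1,"jaw":-1},{"rx":0,"ry":0,"rz":0,"x":0,"y":0,"z":0,"jaw":-1}]'; python3 -m jog '[{"rx":0,"ry":0,"rz":0,"x":0,"y":0,"z":-0.05,"jaw":-1},{"rx":0,"ry":0,"rz":0,"x":0,"y":0,"z":0,"jaw":-1}]'; done
```

```text
clock: 12.92
tcp_pos: [0.4879, 0.2, 0.1331]
orientation: [-1.475, -2.773, 0.001]
contact_force: [0.3, -0.0, 0.1]
grip_width: -0.0002
gripper_force: 0.0
clock: 13.18
tcp_pos: [0.4889, 0.2003, 0.1277]
orientation: [1.475, 2.773, 0.002]
contact_force: [0.6, 0.3, 2.8]
grip_width: -0.0001
gripper_force: 1.2
clock: 13.42
tcp_pos: [0.4889, 0.2003, 0.1246]
orientation: [1.475, 2.773, 0.002]
contact_force: [1.4, 0.4, 3.7]
grip_width: -0.0
gripper_force: 1.8
```

Touching the key at 2.8 to 3.7 N. I'll keep pressing until the force jumps at the end stop.

```bash
python3 -m jog '[{"rx":0,"ry":0,"rz":0,"x":0,"y":0,"z":-0.04,"jaw":-1},{"rx":0,"ry":0,"rz":0,"x":0,"y":0,"z":0,"jaw":-1}]';  python3 -m jog '[{"rx":0,"ry":0,"rz":0,"x":0,"y":0,"z":-0.025,"jaw":-1},{"rx":0,"ry":0,"rz":0,"x":0,"y":0,"z":0,"jaw":-1}]'
```

```text
clock: 13.68
tcp_pos: [0.4888, 0.2004, 0.1222]
orientation: [1.475, 2.773, 0.002]
contact_force: [2.6, 0.4, 4.4]
grip_width: -0.0001
gripper_force: 2.4
clock: 13.92
tcp_pos: [0.489, 0.2004, 0.1219]
orientation: [1.475, 2.773, 0.003]
contact_force: [-2.6, -1.2, 17.8]
grip_width: -0.0002
gripper_force: 9.1
```

End stop reached: 17.8 N with no further travel. Release, retreat and check.

```bash
python3 -m jog '[{"rx":0,"ry":0,"rz":0,"x":0,"y":0,"z":0.1,"jaw":-1},{"rx":0,"ry":0,"rz":0,"x":0,"y":0,"z":0.3,"jaw":-1},{"rx":0,"ry":0,"rz":0,"x":0,"y":0,"z":0.8,"jaw":-1},{"rx":0,"ry":0,"rz":0,"x":0,"y":0,"z":0.8,"jaw":-1},{"rx":0,"ry":0,"rz":0,"x":0,"y":0.7,"z":0.7,"jaw":-1},{"rx":0,"ry":0,"rz":0,"x":0,"y":0.9,"z":0,"jaw":-1},{"rx":0,"ry":0,"rz":0,"x":0,"y":0.9,"z":0,"jaw":-1},{"rx":0,"ry":0,"rz":0,"x":0,"y":0,"z":0,"jaw":-1}]'
python3 - <<'E'
from h import *
s=grab_frame("scene");t=grab_frame("top")
a=cv2.resize(s[100:310,100:400],(800,560)[:2],interpolation=cv2.INTER_CUBIC)
cv2.imwrite("pics/c6.png",a[:,:,::-1])
for c,st in blobs(s,(0,150,80),(6,255,255),(355,190,390,218))[0]:print("key",c,st)
for c,st in blobs(t,(5,130,120),(20,255,255),(170,165,240,225))[0]:print("cap",ray("top",c,.156))
E
```

```text
clock: 14.92
tcp_pos: [0.4852, 0.3551, 0.2806]
orientation: [-1.463, -2.778, 0.003]
contact_force: [-0.7, -0.5, -0.6]
grip_width: 0.0002
gripper_force: 0.0
key [371.52252252 201.0990991 ] [365 196  14  11 111]
cap [0.5211058  0.08742765 0.156     ]
```

View pics/c6.png

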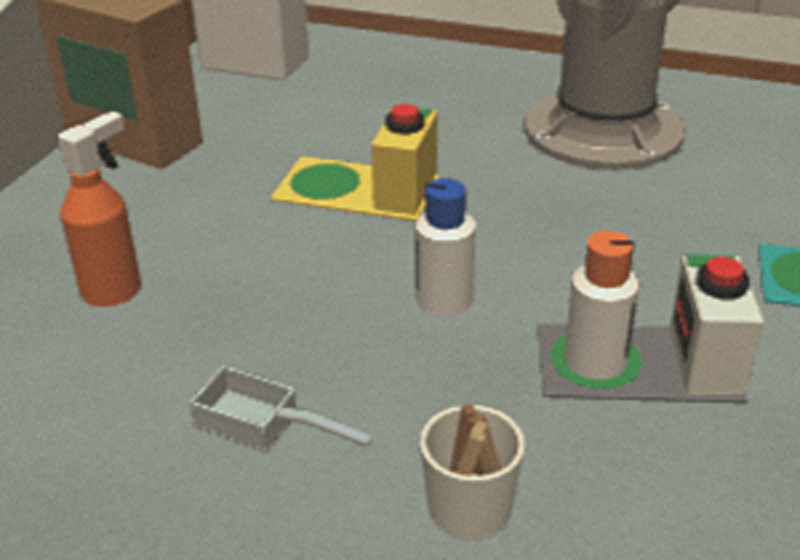

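The cartridge stands on the pad facing the window (crop (600,320)), the key is back up at its starting pixels, and everything else is where it was.

```bash
python3 -c "
from bench import r
print(r.hand_in())"
```

```text
the job is handed in; nothing more can be done
None
```

I've handed the job in: the orange-capped cartridge stands upright on the green pad, its barcode within about 2° of square to the window; the red key was pressed to its stop and sprang back, and nothing else was moved (about 15 s on the robot's clock).

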